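Set the length stop one hole longer

ROBOT

A 6-joint arm with a two-finger parallel gripper is mounted at the origin on the work surface. World frame = base frame: x ahead of the robot, y to its left, z up, the work surface at z = 0. Lengths are in m, angles in rad, forces in N, time in s.
With the tool pointing down it reaches from about 0.3 to 0.775 m from the base axis. Payload 14.6 kg.
Tool frame: the origin (TCP) lies midway between the tips of the shut fingers; the grasp point (between the pads) lies 19 mm behind it (ctrl.pinch_z is the distance from the TCP to the grasp point, in m); z points along the fingers, y is the line along which they close (so a half turn about z gives the same grasp; the last joint's range is limited). The gripper opens to 94 mm and grips with 3 to 60 N. Pads are 16 mm wide; open, the fingers measure 119 mm over their backs; the gripper's body (75 mm by 177 mm) begins 78 mm behind the grasp point.
Start: joints at [1.155, 0.3, 1.521, -0, 1.321, -0.067], TCP at [0.188, 0.517, 0.205] pointing down, gripper open.
Joint ranges: [-3.03, 3.03], [-0.79, 2.21], [0.23, 2.52], [-1.04, 4.18], [0, 3.07], [-2.55, 2.55]. Speed limits (rad/s): [2.22, 2.22, 2.57, 3.14, 3.14, 3.14].

INTERFACE

Orientations are given as [roll, pitch, yaw] about the fixed x, y, z axes, in that order (R = Rz(yaw) Ry(pitch) Rx(roll)).
In Python, from station import ctrl gives the robot as it stands.
- The arm moves only by the tool jog_arm, never from a script. Its argument "motion" is a list of rows, each a list of 7 numbers: the shift along the tool's x, y, z in m, then the turn, a rotation vector about the tool's x, y, z in rad, then the opening, from -1 (shut) to 1 (fully open). In form: [[tx, ty, tz, rx, ry, rz, gripper], ...]. A call has 1 to 5 rows; each row shifts and turns the commanded pose from where the row before left it, along the tool's axes as they then stand; what a row does not reach is not made up. A row lasts 1/10 s, in which the tool goes at most 50 mm and 8.59 degrees, less where a joint would pass 70% of its speed; a pose out of reach is approached as far as the arm can. A call is refused whole if a number of a shift passes 0.05 or a number of a turn 0.15, either way. A call with a gripper value outside its range is refused whole. The fingers move at their own pace and stop on an object; "squeeze" is the grip in N (left out, the last holds). Time passes only in rows, so rows that do not move let the fingers close. It gives the time, the measured TCP pose, the force, the opening and the grip force at its end, in the units of the state.
- ctrl.get_obs(): the state, without advancing time (a new reading comes with each control period).
- ctrl.camera(name): name is "scene" or "side" or "wrist"; returns the picture (400x640x3 uint8, red, green, blue); there is no depth.
- ctrl.camera_model(name): a dict with "intrinsics" (3x3 intrinsics, pixels), "rvec" (rotation vector, rad) and "tvec" (3), from world to camera coordinates, as OpenCV has them. Camera axes: x right, y down, z forward; pixel columns grow to the right and rows downward; lengths in m; the calibration is good to about 2 mm. The wrist camera is an equidistant fisheye: a pixel r from the principal point sees the ray r / f radians off the axis. A picture is of the moment at which its call begins: read the wrist's pose just before it. camera_model takes no time and is no camera call; for the wrist camera it gives the pose at the moment of the call.
- ctrl.hand_in(): hands the job in; it is judged then, once.
The state is a dict: "time_s": time; "qpos": joint angles; "joint_vel": joint speeds; "tau": joint torques, N m; "ee_pos": TCP position; "eef_rot": TCP orientation; "force": force on the tool from outside, world axes, zero at the start; "moment": the same for the moment, N m; "grip_width": finger opening in m; "grip_force": force on a finger pad.
Only numpy, scipy, OpenCV 4.12 (cv2) and the standard library are available. Lean on these libraries where they do the work, as an engineer would, in place of code of your own. Each camera call takes 0.05 s, during which the arm holds its last target. There are 200 camera calls.

TASK

The telescoping length stop on the saw bench has to be set one hole longer for the next size of toy blank: press its red spring button flush, slide the sleeve out, away from the green block, and let the button snap fully up in the very next hole. Work by feel: with the button flush its tapered top lets the sleeve ride over it easily, so never force the sleeve against a button that is not in or has come up again, and do not push or lean hard on the stop. Leave the toys, glue and blank as they stand, and let go of the stop when it is set.

Things in the scene. Friction and masses are not known exactly. Their poses are not given: they have to be found in the camera images.
- stand: Fixed grey base plate 90 x 400 x 6 mm on the bench, green block (80 x 50, 120 mm high) at one end. From the block a level fixed inner tube carries the sliding sleeve above the plate. Origin: middle of the plate's underside. z up; +y runs along the tube from the green block to the yellow stop plate: the OUTWARD (longer) way. x is across.
- sleeve (a joint): Slide (m) of the aluminium sleeve along the stand's +y: about 0 at the start, 0.040 with the next hole over the button; range -0.042 to 0.082. Sleeve 60 wide, 36 high, 240 mm long, flat top. The height of its top above the bench differs from case to case, 82 to 110 mm, by how the tube was clamped, and is not measured. Drags with 2 N; 1 mm play each way while the button is up.
- button (a joint): Travel (m) of the red spring button straight down: 0 = fully up (6 mm proud of the sleeve top), 0.006 = flush, 0.0085 = wholly under the sleeve's 2.5 mm wall. Moves from 3 N, 6 N when flush. 12 mm across, top 4 mm tapered to a 4 mm flat, straight sides below. Carried by the fixed tube: does not travel with the sleeve.
- under_button (a point): Point on the top face of the base plate straight below the red button, 6 mm above the bench. The button stands in one of four 14 x 14 mm holes, 40 mm apart along the middle of the sleeve top. Most fingertips cannot enter them: pressed down until the tip rests on the firm sleeve top (8 to 15 N in all), the button is flush. Next hole: 40 mm blockward.
- plate_end (a point): Middle of the base plate's outward end, top face, 200 mm outward of under_button. Beside each hole, 9.5 mm outward of its centre, is the face of an orange thumb lug on the sleeve: cross bar 50 wide, 14 high, 8 mm thick. A fingertip on the button with its side against the lug pushes the sleeve out. The back of the next lug is 22.5 mm blockward of the button.
- toy_horse_mid (a point): Darker wooden toy horse, 86 mm high, 18 x 86 mm, standing loose near the stand; the point is 40 mm above its feet. Not to be disturbed.
- toy_pony_mid (a point): Light wooden toy horse, same size, standing loose; the point is 40 mm above its feet. Not to be disturbed.
- glue_mid (a point): White glue bottle, 48 mm across, 120 mm high, standing loose; the point is half-way up. Not to be disturbed.
- blank_mid (a point): Loose pine blank 70 x 160 x 18 mm lying flat on the bench; the point is its centre. Not to be disturbed.

How it is judged:
By the outcome, as a careful person would: the job done as asked, in the order asked, and still so for the second after the job is handed in, with the robot touching nothing.
It also fails if it takes over 58 s, if anything falls off the work surface, if the arm or the gripper's body presses on something with over 40 N, if the wrist force passes 120 N, or if a joint passes its speed limit or range.

## Working session

There is one attempt and no reset: what is moved stays moved. The work goes in short steps, Python scripts to look and compute and a tool call to move; the robot and the scene stay as the last step left them, time stands still between calls to the robot, and variables do not carry over. Pictures are saved under pics/ and viewed, at most 10 in all, crops included, and the job is handed in when it is done.

Besides the shell and the picture viewer there is one more tool, called after "Emit:" by a JSON object that holds its "fn" and its "kwargs". jog_arm: Moves the arm, as the interface text tells. Its arguments: {"type":"object","properties":{"motion":{"type":"array"},"squeeze":{"type":"number"}},"required":["motion"]}

```bash
mkdir -p pics
cat > h.py <<'E'
import numpy as np, cv2
from scipy.spatial.transform import Rotation as R
from station import ctrl
def cm(n):
    m=ctrl.camera_model(n); return np.array(m["intrinsics"]),R.from_rotvec(np.ravel(m["rvec"])).as_matrix(),np.ravel(m["tvec"])
def ray(n,u,v,M=None):
    K,Rm,t=M or cm(n); x=(u-K[0,2])/K[0,0]; y=(v-K[1,2])/K[1,1]
    if n=="wrist":
        r=np.hypot(x,y); s=np.sin(r)/r if r>1e-9 else 1; d=np.array([x*s,y*s,np.cos(r)])
    else: d=np.array([x,y,1.])
    d=Rm.T@d; return -Rm.T@t, d/np.linalg.norm(d)
def atz(n,u,v,z,M=None):
    o,d=ray(n,u,v,M); return o+d*(z-o[2])/d[2]
def tri(rays):
    A=sum(np.eye(3)-np.outer(d,d) for o,d in rays); b=sum((np.eye(3)-np.outer(d,d))@o for o,d in rays); return np.linalg.solve(A,b)
def proj(n,p,M=None):
    K,Rm,t=M or cm(n); c=Rm@np.array(p)+t
    if n=="wrist":
        r=np.arctan2(np.hypot(c[0],c[1]),c[2]); k=r/np.hypot(c[0],c[1]); return K[0,0]*c[0]*k+K[0,2],K[1,1]*c[1]*k+K[1,2]
    return K[0,0]*c[0]/c[2]+K[0,2],K[1,1]*c[1]/c[2]+K[1,2]
def snap(n,f):
    im=ctrl.camera(n)[:,:,::-1].copy(); cv2.imwrite("pics/"+f,im); return im
E
python3 - <<'E'
from h import *
a=snap("scene","a1.png"); b=snap("side","a2.png"); c=snap("wrist","a3.png")
for n in("scene","side","wrist"):
    K,Rm,t=cm(n); print(n,K[0,0],K[0,2],K[1,2],-Rm.T@t, Rm[2])
    
cv2.imwrite("pics/stack.png",np.vstack([np.hstack([cv2.resize(a,(400,250)),cv2.resize(b,(400,250))]),cv2.resize(c,(800,500))[:340]]))
o=ctrl.get_obs(); print(o["ee_pos"],o["eef_rot"],o["force"],o["time_s"])
E
```

```text
scene 500.93203898079594 314.7980444062915 199.009684620342 [0.94747057 0.35685508 0.91292056] [-0.38585374 -0.32829005 -0.86217315]
side 417.95466730604795 326.4051228842601 196.38192826213444 [ 0.43309707 -0.57041853  0.50584667] [ 0.19350009  0.83482412 -0.51538956]
wrist 309.70691628693146 320.75424243849096 197.59510202758946 [0.11542947 0.5418063  0.38313072] [ 0.24787977 -0.09012133 -0.96458995]
[0.18788877 0.51669642 0.20501708] [-3.14070253e+00 -5.29469607e-05  2.79281502e+00] [-0.54046052 -0.26035552  0.22515827] 0.15
```

View pics/a1.png

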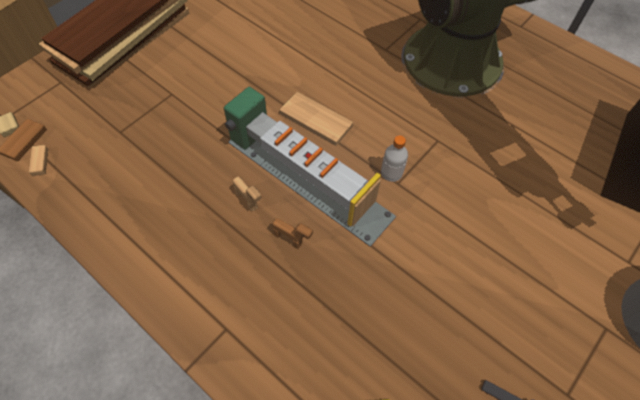

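View pics/a2.png

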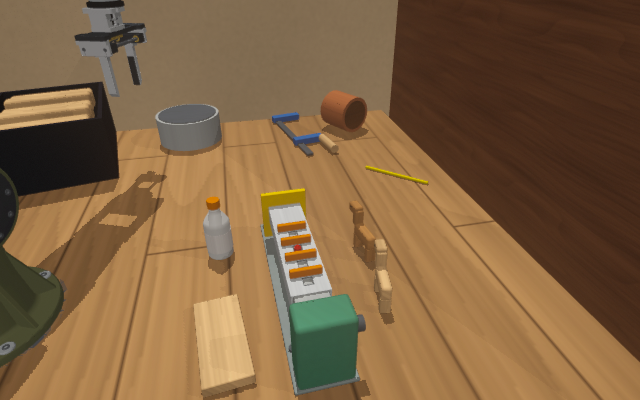

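View pics/a3.png

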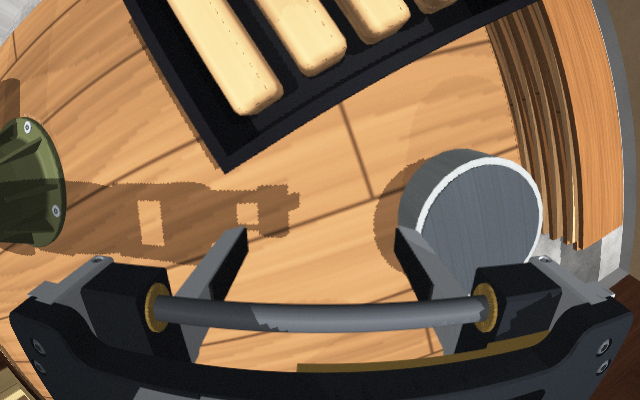

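The stand lies with the green block toward −y: button near (297,248) in the side view. In the scene view the stop runs from (245,115) to (365,200). I'll enlarge both.

Run:
```python
from h import *
a=cv2.imread("pics/a1.png");b=cv2.imread("pics/a2.png")
A=cv2.resize(a[85:245,220:400],None,fx=3.2,fy=3.2,interpolation=cv2.INTER_CUBIC)[:,:576]
B=cv2.resize(b[185:395,190:400],None,fx=2.4,fy=2.4,interpolation=cv2.INTER_CUBIC)
cv2.imwrite("pics/A.png",A); cv2.imwrite("pics/B.png",B)
for n,im in(("scene",a),("side",b)):
    x=im.astype(int); m=(x[:,:,2]>140)&(x[:,:,1]<60)&(x[:,:,0]<60)
    print(n,[(u,v) for v,u in np.argwhere(m)][:40])
```

```text
scene [(np.int64(308), np.int64(153)), (np.int64(307), np.int64(154)), (np.int64(308), np.int64(154)), (np.int64(309), np.int64(154)), (np.int64(307), np.int64(155)), (np.int64(308), np.int64(155)), (np.int64(309), np.int64(155)), (np.int64(307), np.int64(156)), (np.int64(308), np.int64(156)), (np.int64(309), np.int64(156)), (np.int64(308), np.int64(157))]
side [(np.int64(296), np.int64(245)), (np.int64(297), np.int64(245)), (np.int64(298), np.int64(245)), (np.int64(299), np.int64(245)), (np.int64(295), np.int64(246)), (np.int64(296), np.int64(246)), (np.int64(297), np.int64(246)), (np.int64(298), np.int64(246)), (np.int64(299), np.int64(246)), (np.int64(300), np.int64(246)), (np.int64(295), np.int64(247)), (np.int64(296), np.int64(247)), (np.int64(297), np.int64(247)), (np.int64(298), np.int64(247)), (np.int64(299), np.int64(247)), (np.int64(300), np.int64(247)), (np.int64(294), np.int64(248)), (np.int64(295), np.int64(248)), (np.int64(296), np.int64(248)), (np.int64(297), np.int64(248)), (np.int64(298), np.int64(248)), (np.int64(299), np.int64(248)), (np.int64(300), np.int64(248)), (np.int64(296), np.int64(249)), (np.int64(297), np.int64(249)), (np.int64(298), np.int64(249))]
```

View pics/A.png

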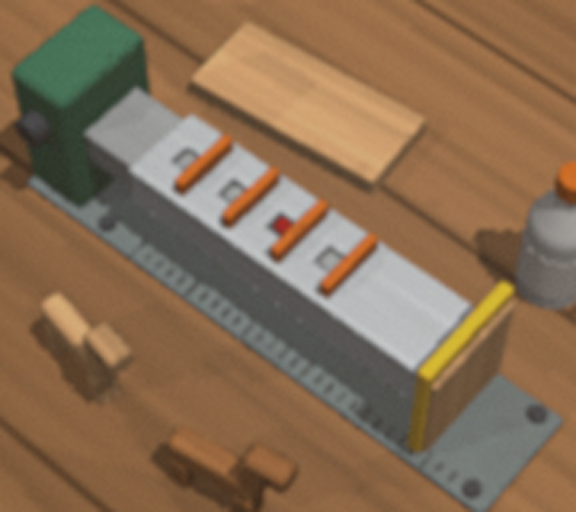

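View pics/B.png

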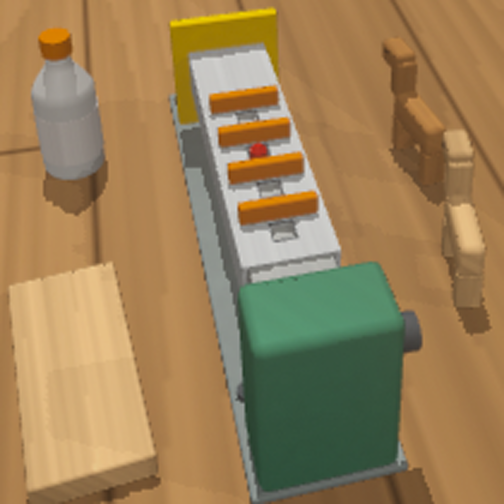

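Button: scene (308,155), side (297.5,247), partly hidden by lugs in each. Plate corners were also read off; computing now.

Run:
```python
from h import *
s=lambda u,v:(220+u/3.2,85+v/3.2); d=lambda u,v:(190+u/2.4,185+v/2.4)
B=tri([ray("scene",308,155.2),ray("side",297.5,247)]);print("btn",B)
e1=atz("scene",*s(562,420),.006);e2=atz("scene",*s(482,510),.006);b0=atz("side",*d(258,498),.006);b1=atz("side",*d(405,462),.006)
print(e1,e2,b0,b1,np.linalg.norm(e1-e2),np.linalg.norm(b0-b1))
E,Bk=(e1+e2)/2,(b0+b1)/2; L=E-Bk; print("len",np.linalg.norm(L),"mid",(E+Bk)/2,"dir",L/np.linalg.norm(L),np.degrees(np.arctan2(L[1],L[0])))
# sleeve lower-right points: lug centres
for z in(.085,.095,.105): print(z,atz("scene",308,155.2,z),atz("side",297.5,247,z))
o,dd=ray("wrist",320.75,197.6);o2,_=ray("wrist",320.75,100);K,Rm,t=cm("wrist");T=R.from_euler("xyz",ctrl.get_obs()["eef_rot"]);print("cam in tool",T.inv().apply(o-ctrl.get_obs()["ee_pos"]),T.as_matrix())
```

```text
btn [ 0.50917848 -0.03557085  0.08635419]
[0.4623489  0.16356459 0.006     ] [0.54689601 0.16418191 0.006     ] [ 0.47186289 -0.23537424  0.006     ] [ 0.55603343 -0.23232582  0.006     ] 0.08454935839511826 0.08422571775884051
len 0.39783259825750045 mid [ 0.50928531 -0.03498839  0.006     ] dir [-0.02344127  0.99972522  0.        ] 91.34320904635065
0.085 [ 0.50875369 -0.03627498  0.085     ] [ 0.50919005 -0.03363592  0.085     ]
0.095 [ 0.51405271 -0.03152658  0.095     ] [ 0.50738195 -0.04639074  0.095     ]
0.105 [ 0.51935173 -0.02677817  0.105     ] [ 0.50557386 -0.05914557  0.105     ]
cam in tool [ 0.07668732 -0.00132342 -0.17810847] [[-9.39791157e-01  3.41749111e-01 -3.53959361e-04]
 [ 3.41749291e-01  9.39790803e-01 -8.18438972e-04]
 [ 5.29469607e-05 -8.90127069e-04 -9.99999602e-01]]
```

Scene and side views agree: button ≈ (0.509, −0.0355), plate 398 × 84 mm (the nominal size is 400 × 90), outward direction 91.3°. I'll turn the tool so its x axis points outward, then go above the button with the fingers shut.

Emit:
{"fn": "jog_arm", "kwargs": {"motion": [[0,0,0,0,0,0.15,-1],[0,0,0,0,0,0.15,-1],[0,0,0,0,0,0.15,-1],[0,0,0,0,0,0.15,-1],[0,0,0,0,0,0.15,-1]], "squeeze": 10}}

```text
time_s: 0.65
ee_pos: [0.1879, 0.5168, 0.2052]
eef_rot: [-3.141, 0.0, 2.037]
force: [-0.5, 0.4, -0.1]
grip_width: 0.0573
grip_force: 0.0
```

Emit:
{"fn": "jog_arm", "kwargs": {"motion": [[0,0,0,0,0,0.15,-1],[0,0,0,0,0,0.15,-1],[0,0,0,0,0,0.15,-1],[0,0,0,0,0,0,-1],[0,0,0,0,0,0,-1]]}}

```text
time_s: 1.15
ee_pos: [0.1879, 0.5168, 0.2053]
eef_rot: [-3.141, 0.0, 1.597]
force: [0.5, 0.3, 0.9]
grip_width: 0.0171
grip_force: 0.0
```

Emit:
{"fn": "jog_arm", "kwargs": {"motion": [[-0.0466,0.0257,0,0,0,0,-1],[-0.0466,0.0257,0,0,0,0,-1],[-0.0466,0.0257,0,0,0,0,-1],[-0.0466,0.0257,0,0,0,0,-1],[-0.0466,0.0257,0,0,0,0,-1]]}}

```text
time_s: 1.65
ee_pos: [0.314, 0.2989, 0.2056]
eef_rot: [3.141, -0.0, 1.598]
force: [0.9, 0.4, -0.1]
grip_width: 0.001
grip_force: 0.0
```

Emit:
{"fn": "jog_arm", "kwargs": {"motion": [[-0.0466,0.0257,0,0,0,0,-1],[-0.0466,0.0257,0,0,0,0,-1],[-0.0466,0.0257,0,0,0,0,-1],[-0.0466,0.0257,0,0,0,0,-1],[-0.0466,0.0257,0,0,0,0,-1]]}}

```text
time_s: 2.15
ee_pos: [0.4396, 0.0825, 0.2057]
eef_rot: [3.141, -0.0, 1.597]
force: [0.6, 0.8, 0.7]
grip_width: 0.0003
grip_force: 0.0
```

Emit:
{"fn": "jog_arm", "kwargs": {"motion": [[-0.0466,0.0257,0,0,0,0,-1],[-0.0466,0.0257,0,0,0,0,-1],[0,0,0,0,0,0,-1],[0,0,0,0,0,0,-1]]}}

```text
time_s: 2.55
ee_pos: [0.4891, -0.0026, 0.2051]
eef_rot: [-3.141, -0.0, 1.594]
force: [-0.1, 0.8, 0.4]
grip_width: 0.0005
grip_force: 0.0
```

Emit:
{"fn": "jog_arm", "kwargs": {"motion": [[-0.017,0.01,0.025,0,0,0,-1],[-0.016,0.0095,0.025,0,0,0,-1],[0,0,0.02,0,0,0,-1],[0,0,0,0,0,0,-1],[0,0,0,0,0,0,-1]]}}

```text
time_s: 3.05
ee_pos: [0.5093, -0.0335, 0.1362]
eef_rot: [3.141, -0.0, 1.595]
force: [-0.8, -0.9, 0.4]
grip_width: 0.0005
grip_force: 0.0
```

Run:
```python
from h import *
M=cm("wrist"); o=ctrl.get_obs(); a=snap("wrist","w1.png"); b=snap("side","w2.png"); c=snap("scene","w3.png")
print(o["ee_pos"],o["eef_rot"])
p=proj("wrist",[.5093,-.0355,.085],M); print(p)
u,v=map(int,p)
def crop(im,u,v,w,h,W,H): 
    x=max(0,min(u-w//2,640-w));y=max(0,min(v-h//2,400-h)); print(x,y,W/w); return cv2.resize(im[y:y+h,x:x+w],(W,H),interpolation=cv2.INTER_CUBIC)
L=crop(a,u,v,160,240,400,600); r1=crop(b,297,235,120,90,400,300); r2=crop(c,308,150,120,90,400,300)
cv2.imwrite("pics/w.png",np.hstack([L,np.vstack([r1,r2])]))
```

```text
[ 0.5093273 -0.0335226  0.136212 ] [ 3.14140512e+00 -7.91731210e-05  1.59533906e+00]
(np.float64(321.0933254837379), np.float64(215.922921914455))
241 95 2.5
237 190 3.3333333333333335
248 105 3.3333333333333335
```

View pics/w.png

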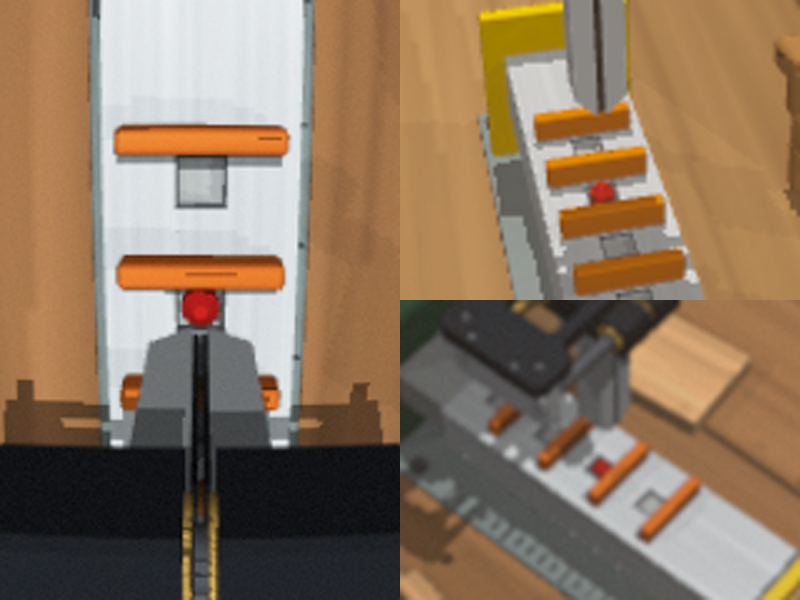

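Wrist view: button at (321.4, 217.8) full frame, the next outward hole centre at (321.4, 168), lugs square to the fingers, and the fingertip just blockward of the button as seen. Checking position and height.

Run:
```python
from h import *
f=lambda u,v:(241+u/2.5,95+v/2.5)
for z in(.08,.085,.09,.095):
    B=atz("wrist",*f(201,307),z); h1=atz("wrist",*f(201,182),z);h2=atz("wrist",*f(201,309),z)
    w=atz("wrist",*f(115,155),z)-atz("wrist",*f(288,155),z)
    print(z,B,h1,np.linalg.norm(h1-h2),np.linalg.norm(w))
print(tri([ray("wrist",*f(201,307)),ray("scene",308,155.2),ray("side",297.5,247)]))
```

```text
0.08 [ 0.51025426 -0.03949149  0.08      ] [0.50922877 0.00102135 0.08      ] 0.04120526573107212 0.053037747808511115
0.085 [ 0.51018783 -0.03776974  0.085     ] [0.50918417 0.0018808  0.085     ] 0.04032821649881144 0.051908845587618185
0.09 [ 0.5101214  -0.03604798  0.09      ] [0.50913957 0.00274024 0.09      ] 0.03945116726655074 0.05077994336672521
0.095 [ 0.51005497 -0.03432622  0.095     ] [0.50909497 0.00359969 0.095     ] 0.03857411803429004 0.04965104114583228
[ 0.50952152 -0.0362207   0.08686544]
```

Emit:
{"fn": "jog_arm", "kwargs": {"motion": [[-0.0065,0.0005,0,0,0,0,-1],[0,0,0.02,0,0,0,-1],[0,0,0.014,0,0,0,-1],[0,0,0,0,0,0,-1],[0,0,0,0,0,0,-1]]}}

```text
time_s: 3.7
ee_pos: [0.5103, -0.0413, 0.1021]
eef_rot: [3.141, 0.0, 1.593]
force: [-0.7, -0.5, -0.0]
grip_width: 0.0007
grip_force: 0.0
```

Emit:
{"fn": "jog_arm", "kwargs": {"motion": [[0,0,0.003,0,0,0,-1],[0,0,0.002,0,0,0,-1],[0,0,0,0,0,0,-1],[0,0,0,0,0,0,-1]]}}

```text
time_s: 4.1
ee_pos: [0.5102, -0.0411, 0.0966]
eef_rot: [3.141, 0.0, 1.593]
force: [-0.0, -0.3, 0.1]
grip_width: 0.0005
grip_force: 0.0
```

Run:
```python
from h import *
b=snap("side","x2.png"); c=snap("scene","x3.png");a=snap("wrist","x1.png")
g=lambda im,x,y:cv2.resize(im[y:y+75,x:x+100],(400,300),interpolation=cv2.INTER_CUBIC)
cv2.imwrite("pics/x.png",np.hstack([g(b,247,205),g(c,258,115)]))
o=ctrl.get_obs();print(o["ee_pos"],o["force"],o["time_s"])
```

```text
[ 0.51014113 -0.04109976  0.09658822] [-0.07937085 -0.76738192 -0.18897752] 4.25
```

View pics/x.png

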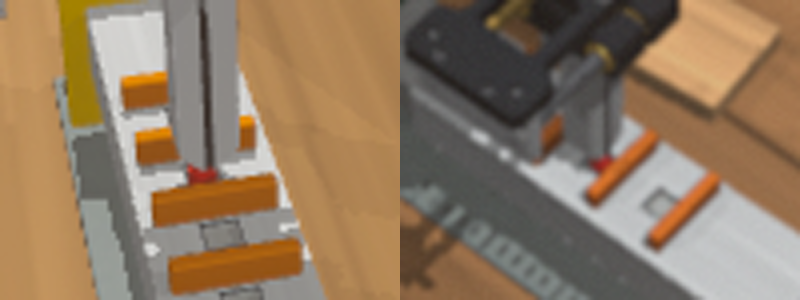

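The fingertip stands just above the button (left crop, about (202,172)), between the two lugs and about 4 mm blockward of the button. I'll shift it 2 mm outward, then descend by feel.

Emit:
{"fn": "jog_arm", "kwargs": {"motion": [[0.0025,0,0.001,0,0,0,-1],[0,0,0.001,0,0,0,-1],[0,0,0.001,0,0,0,-1],[0,0,0,0,0,0,-1]]}}

```text
time_s: 4.65
ee_pos: [0.5099, -0.0385, 0.0932]
eef_rot: [-3.141, -0.0, 1.593]
force: [0.0, -0.5, 0.1]
grip_width: 0.0005
grip_force: 0.0
```

Emit:
{"fn": "jog_arm", "kwargs": {"motion": [[0,0,0.001,0,0,0,-1],[0,0,0.001,0,0,0,-1],[0,0,0,0,0,0,-1]]}}

```text
time_s: 4.95
ee_pos: [0.51, -0.0386, 0.0913]
eef_rot: [-3.141, -0.0, 1.593]
force: [0.7, 0.7, 0.1]
grip_width: 0.0004
grip_force: 0.0
```

Emit:
{"fn": "jog_arm", "kwargs": {"motion": [[0,0,0.001,0,0,0,-1],[0,0,0.001,0,0,0,-1],[0,0,0,0,0,0,-1]]}}

```text
time_s: 5.25
ee_pos: [0.5101, -0.0386, 0.0895]
eef_rot: [3.141, 0.0, 1.593]
force: [-1.0, -1.0, 3.3]
grip_width: 0.0006
grip_force: 1.8
```

Emit:
{"fn": "jog_arm", "kwargs": {"motion": [[0,0,0.001,0,0,0,-1],[0,0,0.001,0,0,0,-1],[0,0,0,0,0,0,-1]]}}

```text
time_s: 5.55
ee_pos: [0.5101, -0.0386, 0.0874]
eef_rot: [3.141, 0.0, 1.593]
force: [-0.1, -0.5, 4.6]
grip_width: 0.0004
grip_force: 2.2
```

Emit:
{"fn": "jog_arm", "kwargs": {"motion": [[0,0,0.001,0,0,0,-1],[0,0,0.001,0,0,0,-1],[0,0,0,0,0,0,-1]]}}

```text
time_s: 5.85
ee_pos: [0.5101, -0.0386, 0.0854]
eef_rot: [3.141, 0.0, 1.593]
force: [-0.2, -1.2, 5.1]
grip_width: 0.0009
grip_force: 2.7
```

Emit:
{"fn": "jog_arm", "kwargs": {"motion": [[0,0,0.001,0,0,0,-1],[0,0,0,0,0,0,-1],[0,0,0,0,0,0,-1]]}}

```text
time_s: 6.15
ee_pos: [0.5101, -0.0386, 0.0847]
eef_rot: [3.141, 0.0, 1.593]
force: [-2.2, 0.4, 7.7]
grip_width: 0.0008
grip_force: 3.8
```

Emit:
{"fn": "jog_arm", "kwargs": {"motion": [[0,0,0.0005,0,0,0,-1],[0,0,0,0,0,0,-1]]}}

```text
time_s: 6.35
ee_pos: [0.5102, -0.0386, 0.0846]
eef_rot: [3.141, 0.0, 1.593]
force: [-2.8, 0.6, 11.0]
grip_width: 0.0006
grip_force: 5.9
```

Emit:
{"fn": "jog_arm", "kwargs": {"motion": [[0,0,0.0004,0,0,0,-1],[0,0,0,0,0,0,-1]]}}

```text
time_s: 6.55
ee_pos: [0.5103, -0.0386, 0.0845]
eef_rot: [3.141, 0.0, 1.593]
force: [-4.8, 1.7, 16.2]
grip_width: 0.0003
grip_force: 7.7
```

Emit:
{"fn": "jog_arm", "kwargs": {"motion": [[0,0,-0.0003,0,0,0,-1],[0.001,0,0,0,0,0,-1],[0.001,0,0,0,0,0,-1]]}}

```text
time_s: 6.85
ee_pos: [0.5106, -0.037, 0.0846]
eef_rot: [3.14, 0.001, 1.593]
force: [0.2, -4.2, 10.1]
grip_width: 0.0004
grip_force: 4.9
```

Emit:
{"fn": "jog_arm", "kwargs": {"motion": [[0.001,0,0,0,0,0,-1],[0,0,0,0,0,0,-1]]}}

```text
time_s: 7.05
ee_pos: [0.5106, -0.0359, 0.0846]
eef_rot: [3.14, 0.001, 1.593]
force: [0.2, -2.4, 9.7]
grip_width: 0.0003
grip_force: 5.5
```

Emit:
{"fn": "jog_arm", "kwargs": {"motion": [[0.001,0,0,0,0,0,-1],[0,0,0,0,0,0,-1]]}}

```text
time_s: 7.25
ee_pos: [0.5106, -0.035, 0.0846]
eef_rot: [3.14, 0.001, 1.593]
force: [-0.8, -2.4, 9.9]
grip_width: 0.0002
grip_force: 5.5
```

Emit:
{"fn": "jog_arm", "kwargs": {"motion": [[0.001,0,0,0,0,0,-1],[0.001,0,0,0,0,0,-1],[0,0,0,0,0,0,-1]]}}

```text
time_s: 7.55
ee_pos: [0.5106, -0.033, 0.0846]
eef_rot: [3.14, 0.001, 1.593]
force: [0.0, -3.6, 10.5]
grip_width: 0.0005
grip_force: 5.5
```

Emit:
{"fn": "jog_arm", "kwargs": {"motion": [[0.001,0,0,0,0,0,-1],[0.001,0,0,0,0,0,-1],[0,0,0,0,0,0,-1]]}}

```text
time_s: 7.85
ee_pos: [0.5106, -0.0315, 0.0846]
eef_rot: [3.14, 0.002, 1.593]
force: [-0.0, -7.2, 8.9]
grip_width: 0.0005
grip_force: 5.4
```

Emit:
{"fn": "jog_arm", "kwargs": {"motion": [[0.001,0,0,0,0,0,-1],[0.001,0,0,0,0,0,-1],[0,0,0,0,0,0,-1]]}}

```text
time_s: 8.15
ee_pos: [0.5105, -0.0289, 0.0845]
eef_rot: [3.14, 0.001, 1.593]
force: [1.0, -2.6, 8.2]
grip_width: 0.0007
grip_force: 4.4
```

```bash
cat >> h.py <<'E'
def slide(ref="pics/x3.png",f="cur.png"):
    # sleeve motion since ref, mm, from yellow plate edge centroid in the scene view
    c=[]
    for im in (cv2.imread(ref),snap("scene",f)):
        x=im.astype(int); m=((x[:,:,2]>150)&(x[:,:,1]>120)&(x[:,:,0]<90)); m[:150]=0; m[235:]=0; m[:,:335]=0; m[:,400:]=0
        c.append(np.argwhere(m).mean(0)[::-1])
    p=[atz("scene",*q,.07) for q in c]; return (p[1]-p[0])*1000, c
E
python3 - <<'E'
from h import *
print(slide(f="c1.png"))
E
```

```text
(array([-5.07499804,  3.11278335,  0.        ]), [array([366.11851852, 187.91481481]), array([368.93898305, 187.16610169])])
```

```bash
cat >> h.py <<'E'
def slide2(f,ref="pics/x3.png"):
    a=cv2.resize(cv2.imread(ref),None,fx=4,fy=4,interpolation=cv2.INTER_CUBIC); b=cv2.resize(cv2.imread("pics/"+f),None,fx=4,fy=4,interpolation=cv2.INTER_CUBIC)
    out=[]
    for x0,y0,x1,y1 in((345,170,384,226),(318,152,342,178)):
        t=a[y0*4:y1*4,x0*4:x1*4]; s=b[(y0-20)*4:(y1+30)*4,(x0-20)*4:(x1+35)*4]
        r=cv2.matchTemplate(s,t,cv2.TM_CCOEFF_NORMED); _,mx,_,l=cv2.minMaxLoc(r)
        du,dv=l[0]/4-20,l[1]/4-20; u,v=(x0+x1)/2,(y0+y1)/2
        out.append((round(mx,2),du,dv,((atz("scene",u+du,v+dv,.08)-atz("scene",u,v,.08))*1000).round(1)))
    return out
E
python3 - <<'E'
from h import *
print(slide2("c1.png"))
E
```

```text
[(0.99, 3.0, 2.0, array([-0.3,  7.1,  0. ])), (1.0, 2.75, 2.0, array([0. , 7.3, 0. ]))]
```

The sleeve has moved about 7 mm and the button now rides under the wall. I'll stop pressing down and keep pushing on the lug only.

Emit:
{"fn": "jog_arm", "kwargs": {"motion": [[0.001,0,-0.0005,0,0,0,-1],[0.001,0,-0.001,0,0,0,-1],[0.001,0,-0.0005,0,0,0,-1],[0.001,0,0,0,0,0,-1],[0.001,0,0,0,0,0,-1]]}}

```text
time_s: 8.7
ee_pos: [0.5094, -0.0235, 0.0855]
eef_rot: [-3.141, -0.0, 1.593]
force: [0.8, -2.4, -3.0]
grip_width: 0.0002
grip_force: 1.4
```

Emit:
{"fn": "jog_arm", "kwargs": {"motion": [[0.002,0,0,0,0,0,-1],[0.002,0,0,0,0,0,-1],[0.002,0,0,0,0,0,-1],[0.002,0,0,0,0,0,-1],[0.001,0,0,0,0,0,-1]]}}

```text
time_s: 9.2
ee_pos: [0.5094, -0.0143, 0.0858]
eef_rot: [-3.141, -0.0, 1.593]
force: [-1.7, -2.2, -2.7]
grip_width: 0.0004
grip_force: 1.4
```

Run:
```python
from h import *
snap("scene","c2.png"); print(slide2("c2.png")); o=ctrl.get_obs(); print(o["ee_pos"],o["force"])
```

```text
[(0.98, 9.0, 6.5, array([-0.1, 21.9,  0. ])), (0.97, 8.5, 6.0, array([-0.2, 22.1, -0. ]))]
[ 0.50945867 -0.01423918  0.08586606] [-1.51340364 -1.30636252 -0.52160448]
```

Emit:
{"fn": "jog_arm", "kwargs": {"motion": [[0.002,0,0,0,0,0,-1],[0.002,0,0,0,0,0,-1],[0.002,0,0,0,0,0,-1],[0.002,0,0,0,0,0,-1],[0.001,0,0,0,0,0,-1]]}}

```text
time_s: 9.75
ee_pos: [0.5093, -0.0053, 0.0859]
eef_rot: [3.141, -0.0, 1.593]
force: [-0.8, -2.9, -1.2]
grip_width: 0.0006
grip_force: 1.4
```

Emit:
{"fn": "jog_arm", "kwargs": {"motion": [[0.001,0,0,0,0,0,-1],[0.001,0,0,0,0,0,-1],[0.001,0,0,0,0,0,-1],[0,0,0,0,0,0,-1]]}}

```text
time_s: 10.15
ee_pos: [0.5093, -0.0024, 0.0859]
eef_rot: [3.141, -0.0, 1.593]
force: [-1.2, -0.6, 0.2]
grip_width: 0.0007
grip_force: 0.5
```

Emit:
{"fn": "jog_arm", "kwargs": {"motion": [[0.001,0,0,0,0,0,-1],[0.0005,0,0,0,0,0,-1],[0,0,0,0,0,0,-1]]}}

```text
time_s: 10.45
ee_pos: [0.5093, -0.0008, 0.0859]
eef_rot: [3.141, -0.0, 1.593]
force: [0.3, -0.4, -0.4]
grip_width: 0.0005
grip_force: 0.0
```

```bash
cat > r.py <<'E'
from h import *
import sys
f=sys.argv[1]; im=snap("side",f+"s.png"); c=snap("scene",f+".png"); print(slide2(f+".png")); o=ctrl.get_obs(); print(o["ee_pos"],o["force"])
for q in(im,c):
    x=q.astype(int); m=np.argwhere((x[:,:,2]>120)&(x[:,:,1]<60)&(x[:,:,0]<60)); print(len(m),m.mean(0)[::-1] if len(m) else "")
E
python3 r.py c3
```

```text
[(0.95, 17.0, 11.5, array([-1.5, 40.1,  0. ])), (0.97, 15.75, 11.0, array([-0.6, 40.5,  0. ]))]
[ 0.50928726 -0.00090587  0.08589984] [-0.10853695  0.56933481 -0.17420058]
35 [297.08571429 247.77142857]
0
```

Contact went slack, the sleeve reads about 40 mm and red is visible again: the button seems to have snapped up. I'll back off the lug slightly, lift clear and check.

Emit:
{"fn": "jog_arm", "kwargs": {"motion": [[-0.002,0,0,0,0,0,-1],[-0.001,0,-0.003,0,0,0,-1],[0,0,-0.02,0,0,0,-1],[0,0,-0.03,0,0,0,-1],[0,0,-0.04,0,0,0,-1]]}}

```text
time_s: 11.05
ee_pos: [0.5085, -0.0042, 0.1791]
eef_rot: [-3.139, -0.0, 1.593]
force: [-0.4, 0.5, 1.4]
grip_width: 0.0004
grip_force: 0.0
```

Emit:
{"fn": "jog_arm", "kwargs": {"motion": [[0.0,0,-0.03,0,0,0,-1],[0.04,0,0,0,0,0,-1],[0.04,0,0,0,0,0,-1],[0,0,0,0,0,0,-1],[0,0,0,0,0,0,-1]]}}

```text
time_s: 11.55
ee_pos: [0.5075, 0.0762, 0.209]
eef_rot: [3.141, 0.0, 1.594]
force: [1.2, -0.6, 0.1]
grip_width: 0.0004
grip_force: 0.0
```

```bash
python3 r.py c4
python3 - <<'E'
from h import *
M=cm("wrist");a=snap("wrist","c4w.png"); p=proj("wrist",[.5098,-.0362,.087],M); print(p); u,v=map(int,p)
x=max(0,min(u-50,540));y=max(0,min(v-50,300))
g=lambda im,x,y,w=100,h=100:cv2.resize(im[y:y+h,x:x+w],(400,400),interpolation=cv2.INTER_CUBIC)
cv2.imwrite("pics/f.png",np.hstack([g(cv2.imread("pics/c4s.png"),247,195),g(a,x,y)]))
E
```

```text
[(0.95, 17.0, 11.5, array([-1.5, 40.1,  0. ])), (0.95, 16.0, 11.0, array([-0.9, 40.8,  0. ]))]
[0.5075481  0.07515313 0.20888051] [ 0.65132289  0.18065304 -0.75009362]
34 [297.17647059 247.64705882]
0 
(np.float64(320.79156609499375), np.float64(287.58264392251317))
```

View pics/f.png

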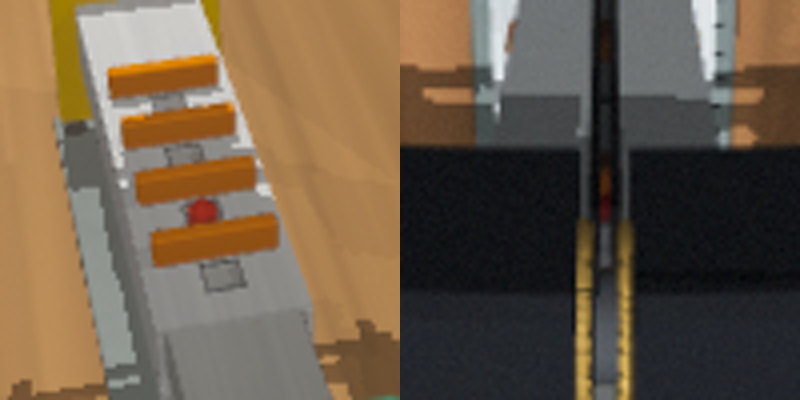

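The side view shows the red button standing proud at crop (203,211), in the third hole from the outward end; it was in the second before. The robot is clear.

```bash
python3 -c "
from station import ctrl
print(ctrl.hand_in())"
```

```text
the job is handed in; nothing more can be done
None
```

The stop is set one hole longer: the sleeve slid out about 40 mm, the button shows up in the very next hole, and the arm was clear of everything when I handed the job in at about 12 s.

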